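# Load the drilling jig and hold its spring-return guide at the mark

### The arm

A 7-joint arm with a two-finger parallel gripper is mounted at the origin on the work surface. World frame = base frame: x ahead of the robot, y to its left, z up, the work surface at z = 0. Lengths are in mm, angles in rad, forces in N, time in s.
With the tool pointing down it reaches from about 425 to 950 mm from the base axis. Payload 16.7 kg.
Tool frame: the origin (TCP) lies at the very end of the fingers, on their centre line; the grasp point (between the pads) lies 19 mm behind it (robot.grasp_offset is the distance from the TCP to the grasp point, in mm); z points along the fingers, y is the line along which they close (so a half turn about z gives the same grasp; the last joint's range is limited). The gripper opens to 94 mm and grips with 3 to 60 N. Pads are 16 mm wide; open, the fingers measure 119 mm over their backs; the gripper's body (75 mm by 177 mm) begins 78 mm behind the grasp point.
Start: joints at [1.022, 0.426, 0.074, 1.606, -0.034, 1.111, -0.067], TCP at [262.699, -621.742, 205.467] pointing down, gripper open.
Joint ranges: [-2.85, 2.85], [-0.5, 2.14], [-1.23, 1.37], [0.21, 2.46], [-1.02, 4.16], [0.16, 2.05], [-2.73, 2.73]. Speed limits (rad/s): [1.89, 1.89, 2.39, 2.39, 3.01, 3.01, 3.01].

### API

Orientations are given as a unit quaternion [x, y, z, w].
In Python, from station import telemetry, optics, robot gives the robot as it stands. The module is installed in compiled form; this text tells all that it offers.
- The arm moves only by the tool apply_moves, never from a script. Its argument "targets" is one flat list of numbers, 5 for each row, row after row: the opening, from 0 (shut) to 1 (fully open), then the shift along the tool's x, y, z normalised to -1 to 1, where 1 is 400 mm, then the turn about the tool's z normalised to -1 to 1, where 1 is 2 rad. A call has 1 to 10 rows; each row shifts and turns the commanded pose from where the row before left it, along the tool's axes as they then stand; what a row does not reach is not made up. A row lasts 1/12 s, in which the tool goes at most 41.7 mm and 7.16 degrees, less where a joint would pass 70% of its speed; a pose out of reach is approached as far as the arm can. A call with a number of a shift or a turn outside -1 to 1 is refused whole. A call with a gripper value outside its range is refused whole. The fingers move at their own pace and stop on an object; the grip force is fixed at half the most. Time passes only in rows, so rows that do not move let the fingers close. It gives the time, the measured TCP pose, the force, the opening and the grip force at its end, in the units of the state.
- telemetry.get_state(): the state, without advancing time (a new reading comes with each control period).
- optics.read_camera(name): name is "scene" or "top" or "wrist"; returns the picture (384x512x3 uint8, blue, green, red); there is no depth.
- optics.get_calibration(name): a dict with "fx", "fy", "cx", "cy" (pixels), "cam_to_world" (4x4, takes a point from camera to world coordinates); the wrist camera has in their place "tool_from_camera" (4x4, takes a point from camera to tool coordinates, whose origin is the TCP and whose axes are the flange's). Camera axes: x right, y down, z forward; pixel columns grow to the right and rows downward; lengths in mm; the calibration is good to about 2 mm. The wrist camera is an equidistant fisheye: a pixel r from the principal point sees the ray r / f radians off the axis. A picture is of the moment at which its call begins: read the wrist's pose just before it. get_calibration takes no time and is no camera call.
- robot.hand_in(): hands the job in; it is judged then, once.
The state is a dict: "t": time; "joint_pos": joint angles; "joint_velocities": joint speeds; "joint_torque": joint torques, N m; "tcp_pos": TCP position; "tcp_rot": TCP orientation; "contact_force": force on the tool from outside, world axes, zero at the start; "moment": the same for the moment, N m; "opening": opening from 0.0 (shut) to 1.0 (fully open); "grip_force": force on a finger pad.
Only numpy, scipy, OpenCV 4.12 (cv2) and the standard library are available. Lean on these libraries where they do the work, as an engineer would, in place of code of your own. Each camera call takes 0.05 s, during which the arm holds its last target. There are 200 camera calls.

### The job

Set the loose square steel tube down in the notches of the drilling jig's two saddles, roughly centred end to end, and let go of it. Then take the orange handle of the spring-return drill guide, pull the guide over the tube until its red pointer is level with the yellow mark, and keep holding it still there: the job finishes with your gripper still holding the handle against the spring. Leave the jar, the can and the screwdriver where they are.

Things in the scene. Friction and masses are not known exactly. Their poses are not given: they have to be found in the camera images.
- tube: Loose square steel tube, 28 x 28 mm, 140 mm long, 0.2 to 0.33 kg, flat-sided,, lying on the bench. Origin: centre of its underside as it first lies; x runs along the tube, z up. Either way round is right, and any of its four sides may face up.
- tube_mid (a point): Centre of the tube: halfway along and 14 mm from each side.
- jig: Green drilling jig, fixed. Base plate 260 (x) x 250 (y) x 12 mm; origin: centre of its underside, on the bench; x points away from the robot along the slide (turned up to 0.3 rad), y left, z up. At y = -40 two guide rods, 45 mm up, run between end blocks 62 mm high at x = +-123; a grey spring housing sticks out 118 mm beyond the far one. At y = +60 stand two narrow saddles.
- seat (a point): Midpoint between the two saddles at notch-floor level, 50 mm above the bench, at jig x = -35, y = +60 mm; axes as the jig's. The saddles are 12 mm thick, centred 45 mm to either side along x, open between. Notches are 33 mm wide at the floor; cheeks 18 mm tall flare to about 52 mm. A seated tube lies along jig x, its centre 14 mm above this point.
- guide: Aluminium drill guide sliding along jig x only. Its arm (30 mm along x, top 100 mm above bench) reaches left over the tube line, with a brass bushing 5 mm clear of a seated tube. A spring rests it at jig x = +65, beyond a centred tube. Pulling to jig -x takes 3 N plus 0.6 N per 10 mm; stop at 125 mm; it springs back if let go. Origin at bench level, jig y = 0; axes as the jig's.
- handle (a point): Grip point of the orange upright handle, 140 mm above the bench, at guide x = 0, y = -40 mm. The handle is a plate 16 mm thick along x and 36 mm wide along y, standing free from the arm's top at 100 mm up to 165 mm above the bench. It moves with the guide.
- pointer (a point): Tip of the red pointer on the guide's right side, 4 mm wide along x, 34 mm above the bench, at guide x = 0, y = -98 mm. It moves with the guide.
- mark: Yellow mark on the black scale with white ticks along the jig's right edge: fixed upright tab 6 mm along x, 22 mm along y, 22 mm tall, its top at the pointer's height. Origin: centre of its underside; axes as the jig's. The pointer is level with it when both have the same jig x: a pull of 60 to 110 mm from rest, differing each time.
- jar: Clear jar with white lid, 68 mm across, 75 mm tall; a bystander. Origin: centre of its underside.
- can: Blue and yellow spray can, 64 mm across, 170 mm tall; a bystander. Origin: centre of its underside.
- screwdriver: Screwdriver with wooden handle, 200 mm long, lying on the bench; a bystander. Origin: its underside near mid-length; x runs from handle to tip.
Mind the look-alikes: they are no part of the job. Of the things that look like the tube, take the one that is farthest to the robot's left at the start.

How it is judged (in metres and radians):
On the way, in this order (a step that is already met when the one before it is completed fails the run):
1. the tube lies in both saddle notches, let go, with the guide still back at its rest (x of tube_mid in the frame of seat between -0.018 and 0.018 m and y of tube_mid in the frame of seat between -0.006 and 0.006 m and z of tube_mid in the frame of seat between 0.01 and 0.018 m and angle between the x axis of tube and the x axis of jig, either way round below 0.1 rad and contact force between the fingers and tube below 0.3 N and linear speed of tube below 0.02 m/s and x of guide in the frame of jig above 0.05 m), for 0.2 s.
2. the guide is held by the fingers with its pointer at the mark (x of pointer in the frame of mark between -0.005 and 0.005 m and contact force between the fingers and guide above 2 N and linear speed of guide below 0.01 m/s and contact force between guide and tube below 0.5 N), for 0.2 s.
At the end, for the whole second after the job is handed in: Tube released in both notches (centre within 18 mm lengthwise, 6 mm sideways, 4 mm in height, 0.1 rad of the jig's line); fingers hold the guide with over 2 N, at rest, pointer within 5 mm of the mark along the slide; guide not touching the tube (all of step 2 and x of tube_mid in the frame of seat between -0.018 and 0.018 m and y of tube_mid in the frame of seat between -0.006 and 0.006 m and z of tube_mid in the frame of seat between 0.01 and 0.018 m and angle between the x axis of tube and the x axis of jig, either way round below 0.1 rad and contact force between the fingers and tube below 0.3 N and linear speed of tube below 0.02 m/s); the arm keeps its last pose, push and grip.
It fails at once if the glass jar is disturbed (moved more than 30 mm) (distance of jar from where it was at the start of the episode above 0.03 m).
It fails at once if the spray can is disturbed (moved more than 30 mm) (distance of can from where it was at the start of the episode above 0.03 m).
It fails at once if the screwdriver is disturbed (moved more than 30 mm) (distance of screwdriver from where it was at the start of the episode above 0.03 m).
It also fails if it takes over 53 s, if anything falls off the work surface, if the arm or the gripper's body presses on something with over 40 N, if the wrist force passes 120 N, or if a joint passes its speed limit or range.

## Working session

There is one attempt and no reset: what is moved stays moved. The work goes in short steps, Python scripts to look and compute and a tool call to move; the robot and the scene stay as the last step left them, time stands still between calls to the robot, and variables do not carry over. Pictures are saved under pics/ and viewed, at most 10 in all, crops included, and the job is handed in when it is done.

Besides the shell and the picture viewer there is one more tool, called after ">>>" as name(argument=value, ...) on one line, values as JSON. apply_moves: Moves the arm, as the interface text tells. Scaled input: -1 to 1 covers 400 mm each way for a shift and 2 rad each way for a turn. Its arguments: {"type":"object","properties":{"targets":{"type":"array"}},"required":["targets"]}

```bash
mkdir -p pics; python3 - <<'E'
from station import telemetry, optics, robot
import cv2,numpy as np
s=telemetry.get_state()
print(s['t'],s['tcp_pos'],s['tcp_rot'],s['opening'],s['joint_pos'])
for n in('scene','top'):
    cv2.imwrite(f'pics/{n}0.png',optics.read_camera(n))
    c=optics.get_calibration(n);print(n,c['fx'],c['fy'],c['cx'],c['cy'],np.round(c['cam_to_world'],3).tolist())
print(optics.get_calibration('wrist'))
E
```

```text
0.0 [ 262.53439157 -621.36526765  204.78203234] [ 9.80088395e-01  1.98560631e-01 -1.74116586e-04 -6.19209551e-04] 1.0008483678940134 [ 1.02148965  0.42671356  0.07384608  1.60662004 -0.03409607  1.1108047
 -0.06710247]
scene 487.1778100688746 487.1778100688746 250.63010501021895 193.35812707280857 [[0.658, 0.595, -0.462, 1095.057], [0.753, -0.525, 0.397, -545.057], [-0.006, -0.609, -0.793, 1052.893], [0.0, 0.0, 0.0, 1.0]]
top 493.80654685796634 493.80654685796634 259.3904699930304 188.91483507500243 [[0.009, -0.982, 0.189, 245.17], [-1.0, -0.006, 0.013, -98.684], [-0.012, -0.189, -0.982, 1715.722], [0.0, 0.0, 0.0, 1.0]]
{'fx': 297.3186396354542, 'fy': 297.3186396354542, 'cx': 257.5793679979773, 'cy': 196.2337455951935, 'tool_from_camera': array([[-3.62260056e-05, -9.58737075e-01, -2.84294248e-01,
         8.31576137e+01],
       [ 9.99999781e-01, -2.22623348e-04,  6.23337479e-04,
         8.24177608e-01],
       [-6.60907289e-04, -2.84294163e-01,  9.58736873e-01,
        -1.78604684e+02],
       [ 0.00000000e+00,  0.00000000e+00,  0.00000000e+00,
         1.00000000e+00]])}
```

View pics/top0.png

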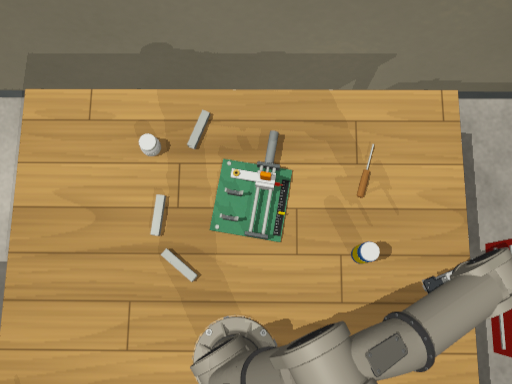

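View pics/scene0.png

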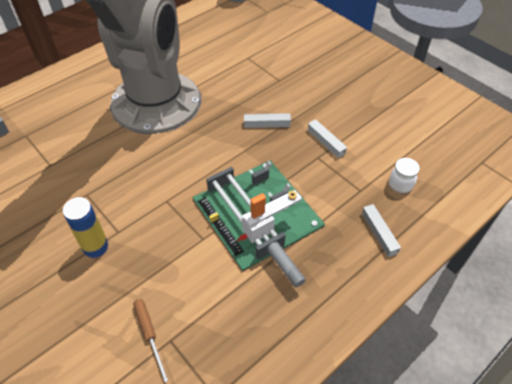

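The top view shows three grey bars at (199,130), (158,215) and (180,265), with the jig at (252,200). The jar is at (150,145), the can at (366,252) and the screwdriver at (367,170). The bar at (158,215) looks leftmost, meaning lowest column and so greatest world y. I'll measure it and confirm with an enlarged crop.

```bash
cat > h.py <<'E'
from station import telemetry, optics, robot
import cv2,numpy as np
def ray(n,p):
    c=optics.get_calibration(n);M=np.array(c['cam_to_world'])
    d=M[:3,:3]@np.array([(p[0]-c['cx'])/c['fx'],(p[1]-c['cy'])/c['fy'],1]);return M[:3,3],d
def onz(n,p,z):
    o,d=ray(n,p);return (o+d*(z-o[2])/d[2])
def tri(p1,p2,n1='top',n2='scene'):
    (a,d),(b,e)=ray(n1,p1),ray(n2,p2)
    k=np.linalg.lstsq(np.c_[d,-e],b-a,rcond=None)[0];P,Q=a+k[0]*d,b+k[1]*e
    return (P+Q)/2,np.linalg.norm(P-Q)
def blobs(mask,amin):
    n,l,st,ce=cv2.connectedComponentsWithStats(mask.astype(np.uint8));return [(st[i,4],ce[i],l==i) for i in range(1,n) if st[i,4]>=amin]
E
python3 - <<'E'
from h import *
I={n:cv2.imread(f'pics/{n}0.png') for n in('top','scene')}
for n in I:
    hsv=cv2.cvtColor(I[n],cv2.COLOR_BGR2HSV);H,S,V=cv2.split(hsv)
    print(n)
    for a,c,m in blobs((S<45)&(V>130),120):
        ys,xs=np.nonzero(m);r=cv2.minAreaRect(np.c_[xs,ys].astype(np.float32))
        if a<2500: print(' grey',a,c.round(1),np.round(r[1],1),'z28',onz(n,c,28).round()[:2])
    for nm,m,z,am in(('green',(H>60)&(H<90)&(S>90),12,200),('orange',(H>5)&(H<16)&(S>200)&(V>200),165,8),('yellow',(H>22)&(H<34)&(S>170)&(V>150),34,4),('red',((H<5)|(H>175))&(S>150)&(V>120),34,3)):
        for a,c,mm in blobs(m,am):
            print(' ',nm,a,c.round(1),onz(n,c,z).round(1)[:2])
            if nm=='green':
                h=cv2.convexHull(np.argwhere(mm)[:,::-1].astype(np.int32));r=cv2.minAreaRect(h)
                q=cv2.approxPolyDP(h,6,True)[:,0];print('  quad',q.tolist(),[onz(n,p,12).round(0)[:2].tolist() for p in q])
a=cv2.resize(I['top'][100:290,130:310],None,fx=4,fy=4,interpolation=cv2.INTER_CUBIC)[:600]
cv2.imwrite('pics/c0.png',cv2.resize(I['top'][105:290,130:310],None,fx=3.2,fy=3.2,interpolation=cv2.INTER_CUBIC))
E
```

```text
top
 grey 300 [197.7 128.7] [ 7.9 39.5] z28 [788. 147.]
 grey 175 [270.4 146.5] [ 5.8 32.1] z28 [ 724. -113.]
 grey 341 [148.5 144.2] [22. 19.] z28 [730. 320.]
 grey 749 [257.6 190.5] [44.5 67.3] z28 [565. -69.]
 grey 327 [157.  214.7] [ 8.1 40.6] z28 [478. 277.]
 grey 293 [369.7 250.9] [19. 18.] z28 [ 359. -451.]
 grey 353 [178.5 264.6] [41.   8.6] z28 [308. 196.]
 grey 908 [221.6 332.5] [25.  74.8] z28 [87. 45.]
 grey 744 [410.1 352.6] [33.1 49.8] z28 [  30. -572.]
 grey 436 [362.7 359.3] [36. 23.] z28 [   8. -417.]
 grey 676 [210.2 364.8] [23.  43.8] z28 [-15.  80.]
  green 2127 [233.7 199.6] [534.8  14.3]
  quad [[255, 164], [245, 235], [210, 229], [223, 160]] [[664.0, -59.0], [411.0, -27.0], [431.0, 95.0], [678.0, 55.0]]
  green 447 [272.8 214.9] [ 482.1 -122.8]
  quad [[279, 241], [265, 232], [280, 186]] [[392.0, -144.0], [422.0, -96.0], [585.0, -148.0]]
  green 372 [259.9 210.6] [496.6 -77.7]
  quad [[267, 190], [256, 232], [259, 191]] [[570.0, -102.0], [422.0, -65.0], [566.0, -74.0]]
  yellow 12 [235.7 173.5] [623.7   7.7]
  yellow 15 [281.3 212.4] [ 487.7 -151.7]
  red 12 [2
[... 1025 characters left out ...]
.0], [419.0, -16.0], [452.0, 88.0]]
  green 276 [236.1 198.1] [474.9 -63.1]
  quad [[248, 210], [223, 187], [230, 184]] [[525.0, -65.0], [422.0, -65.0], [427.0, -44.0]]
  green 665 [222.5 211.8] [ 485.5 -118.7]
  quad [[242, 232], [236, 238], [194, 198], [215, 191]] [[567.0, -121.0], [571.0, -144.0], [400.0, -147.0], [419.0, -90.0]]
  green 1142 [296.  221.8] [635.4   3.4]
  quad [[322, 225], [285, 245], [275, 215], [302, 200]] [[687.0, 46.0], [667.0, -66.0], [584.0, -23.0], [596.0, 65.0]]
  green 434 [243.9 253.1] [ 617.1 -157.9]
  quad [[258, 260], [243, 269], [212, 224], [254, 244]] [[655.0, -145.0], [649.0, -188.0], [498.0, -163.0], [614.0, -122.0]]
  red 22 [243.  236.6] [ 590.2 -137.2]
```

View pics/c0.png

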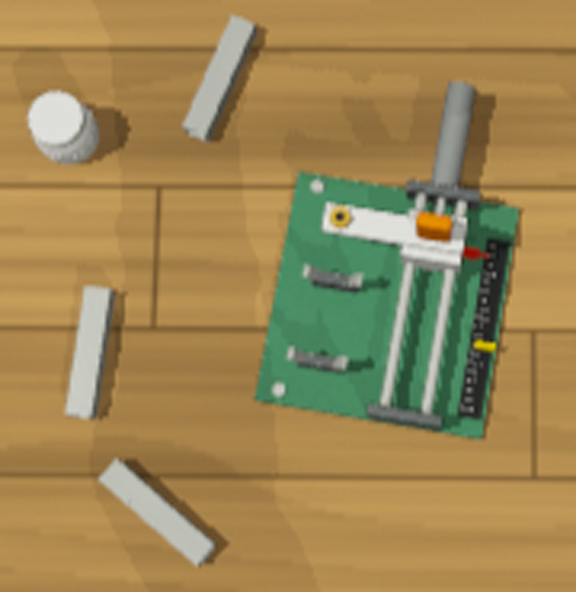

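Candidates: the bars at (198,129), y≈147; (157,215), y≈277; and (179,265), y≈196. The crop confirms all three are alike, and that the one at (157,215) is farthest left, so that is the tube. Next I need its pose and the jig's.

```bash
cat >> h.py <<'E'
def yaw(q):  # world angle of tool x
    x,y,z,w=q;return np.arctan2(2*(x*y+z*w),1-2*(y*y+z*z))
def need(pos,yw):
    "tool-frame shift and turn, normalised, to reach pos, yaw (tool down); shift in axes after the turn AND before"
    s=telemetry.get_state();a=yaw(s['tcp_rot']);d=np.array(pos)-s['tcp_pos']
    t=(a-yw+np.pi/2)%np.pi-np.pi/2
    f=lambda a:np.round(np.array([d[0]*np.cos(a)+d[1]*np.sin(a),d[0]*np.sin(a)-d[1]*np.cos(a),-d[2]])/400,4)
    print('now',s['t'],np.round(s['tcp_pos'],1),'yaw',round(a,4),'world d',d.round(1));print('shift before turn',f(a),'after',f(a-t),'turn',round(t/2,4))
E
python3 - <<'E'
from h import *
J=np.array([[-130,125],[-130,-125],[130,-125],[130,125]],float)
def fit(Q):
    m=Q.mean(0);k=J.T@(Q-m);th=np.arctan2(k[0,1]-k[1,0],k[0,0]+k[1,1]);c,s=np.cos(th),np.sin(th)
    return m,th,np.linalg.norm(J@np.array([[c,s],[-s,c]])+m-Q,axis=1)
T=[(210.3,230.6),(280.9,241.9),(292.2,170),(224.4,159.1)];S=[(272,164.5),(194,198),(243.5,269),(322.5,225)]
for n,P in(('top',T),('scene',S)):
    m,th,r=fit(np.array([onz(n,p,12)[:2] for p in P]));print(n,m.round(1),round(th,4),r.round(1))
print('pointer',tri((277.1,183.8),(243,236.6)))
for n,b in(('top',(140,180,175,245)),('scene',(300,115,350,162))):
    I=cv2.imread(f'pics/{n}0.png');H,Sx,V=cv2.split(cv2.cvtColor(I,cv2.COLOR_BGR2HSV))
    sub=np.zeros_like(V);sub[b[1]:b[3],b[0]:b[2]]=1
    mm=(sub>0)&(Sx<45)&(V>130);a,c,m=max(blobs(mm,100),key=lambda q:q[0])
    r=cv2.minAreaRect(np.argwhere(m)[:,::-1].astype(np.float32));B=cv2.boxPoints(r);W=np.array([onz(n,p,28)[:2] for p in B])
    print(n,W.round(0).tolist(),W.mean(0).round(1));W=np.array([onz(n,p,28)[:2] for p in np.argwhere(m)[:,::-1]]);u=np.linalg.svd(W-W.mean(0),full_matrices=False)[2][0];print('yaw',np.arctan(u[1]/u[0]))
need((520,-300,300),0.4)
E
```

```text
top [534.4 -49.5] -0.1581 [1.  2.7 2.7 3.6]
scene [547.1 -49.5] -0.1759 [12.2  3.6  8.5 10.1]
pointer (array([ 588.6931524 , -136.60081754,   31.43843044]), np.float64(0.9596497776977415))
top [[410.0, 298.0], [550.0, 285.0], [546.0, 257.0], [406.0, 270.0]] [478.3 277.5]
yaw -0.09863865746516363
scene [[415.0, 267.0], [407.0, 301.0], [554.0, 285.0], [560.0, 252.0]] [484.1 276. ]
yaw -0.10868711158342088
now 0.1 [ 262.6 -621.4  204.9] yaw 0.3998 world d [257.4 321.4  95.1]
shift before turn [ 0.9056 -0.4897 -0.2379] after [ 0.9057 -0.4895 -0.2379] turn -0.0001
```

>>> apply_moves(targets=[1,0,0,-0.048,0.05,1,0,0,-0.048,0.05,1,0,0,-0.048,0.05,1,0,0,-0.048,0.05,1,0,0,-0.048,0.05,1,0.0624,-0.0744,0,0,1,0.0624,-0.0744,0,0,1,0.0624,-0.0744,0,0,1,0.0624,-0.0744,0,0,1,0.0624,-0.0744,0,0])

```text
t: 0.93
tcp_pos: [402.7, -484.6, 301.3]
tcp_rot: [0.999, -0.05, -0.0, -0.0]
contact_force: [1.0, 0.0, 0.1]
opening: 0.999
grip_force: 0.0
```

>>> apply_moves(targets=[1,0.0624,-0.0744,0,0,1,0.0624,-0.0744,0,0,1,0.0624,-0.0744,0,0,1,0.0624,-0.0744,0,0,1,0.0624,-0.0744,0,0,1,-0.019,-0.096,0,0,1,-0.019,-0.096,0,0,1,-0.019,-0.096,0,0,1,-0.019,-0.096,0,0,1,-0.019,-0.096,0,0])

```text
t: 1.77
tcp_pos: [521.5, -153.9, 301.2]
tcp_rot: [0.999, -0.05, -0.0, 0.0]
contact_force: [0.6, 0.0, 0.4]
opening: 1.002
grip_force: 0.0
```

>>> apply_moves(targets=[1,-0.019,-0.096,0,0,1,-0.019,-0.096,0,0,1,-0.019,-0.096,0,0,1,-0.019,-0.096,0,0,1,-0.019,-0.096,0,0,1,-0.019,-0.096,0,0,1,-0.019,-0.096,0.05,0,1,-0.019,-0.096,0.05,0,1,-0.019,-0.096,0.05,0,1,-0.019,-0.096,0.05,0])

```text
t: 2.6
tcp_pos: [485.2, 227.4, 224.9]
tcp_rot: [0.999, -0.05, 0.0, -0.0]
contact_force: [1.2, -0.5, 0.1]
opening: 1.0
grip_force: 0.0
```

```bash
python3 - <<'E'
from h import *
need((479,277,200),-0.1)
print(telemetry.get_state()['joint_pos'].round(2))
E
```

```text
now 2.6 [485.2 227.4 224.9] yaw -0.1005 world d [ -6.2  49.6 -24.9]
shift before turn [-0.0278 -0.1219  0.0622] after [-0.0278 -0.1219  0.0622] turn -0.0003
[-0.2   0.21 -0.41  1.87  0.09  1.08 -2.32]
```

>>> apply_moves(targets=[1,-0.014,-0.061,0.031,0,1,-0.014,-0.061,0.031,0,1,0,0,0,0,1,0,0,0,0,1,0,0,0,0])

```text
t: 3.02
tcp_pos: [479.7, 274.8, 200.8]
tcp_rot: [0.999, -0.05, -0.0, 0.0]
contact_force: [-0.2, -0.3, 0.7]
opening: 1.001
grip_force: 0.0
```

```bash
cat >> h.py <<'E'
def wonz(s,p,z):
    c=optics.get_calibration('wrist');u=(np.array(p,float)-(c['cx'],c['cy']))/c['fx'];r=np.hypot(*u)
    v=np.array([*(u*np.sin(r)/max(r,1e-9)),np.cos(r)])
    from scipy.spatial.transform import Rotation as R
    T=np.array(c['tool_from_camera']);A=R.from_quat(s['tcp_rot']).as_matrix()
    o=A@T[:3,3]+s['tcp_pos'];d=A@T[:3,:3]@v;return o+d*(z-o[2])/d[2]
def snap(n,name):
    s=telemetry.get_state();I=optics.read_camera(n);cv2.imwrite(f'pics/{name}.png',I);return s,I
E
python3 - <<'E'
from h import *
s,I=snap('wrist','w1');need((479,277,200),-0.1)
H,S,V=cv2.split(cv2.cvtColor(I,cv2.COLOR_BGR2HSV))
for a,c,m in blobs((S<50)&(V>120),300):
    q=cv2.boxPoints(cv2.minAreaRect(np.argwhere(m)[:,::-1].astype(np.float32)))
    W=np.array([wonz(s,p,28)[:2] for p in q]);print(a,c.round(),q.round().tolist(),W.round(1).tolist(),W.mean(0).round(1))
E
```

```text
now 3.0667 [480.  274.5 201.1] yaw -0.1014 world d [-1.   2.5 -1.1]
shift before turn [-0.0031 -0.006   0.0028] after [-0.0031 -0.006   0.0028] turn -0.0007
331 [199.   5.] [[180.0, 0.0], [221.0, 0.0], [221.0, 14.0], [180.0, 14.0]] [[714.1, 344.2], [704.7, 294.6], [685.9, 296.2], [694.9, 345.4]] [699.9 320.1]
341 [507.  19.] [[503.0, 0.0], [511.0, 0.0], [511.0, 39.0], [503.0, 39.0]] [[737.9, -136.6], [743.0, -158.8], [672.5, -140.4], [669.1, -119.4]] [ 705.6 -138.8]
1778 [493.  88.] [[467.0, 44.0], [511.0, 44.0], [511.0, 203.0], [467.0, 203.0]] [[649.9, -36.8], [664.0, -138.7], [404.7, -144.6], [416.9, -35.9]] [533.9 -89. ]
2593 [255. 174.] [[243.0, 119.0], [266.0, 119.0], [266.0, 231.0], [243.0, 231.0]] [[554.6, 283.4], [551.9, 256.6], [411.7, 269.8], [414.7, 299.2]] [483.2 277.2]
1429 [313. 283.] [[273.0, 271.0], [286.0, 251.0], [355.0, 298.0], [342.0, 318.0]] [[351.9, 265.7], [379.6, 246.1], [285.1, 145.7], [250.3, 164.7]] [316.7 205.6]
```

View pics/w1.png

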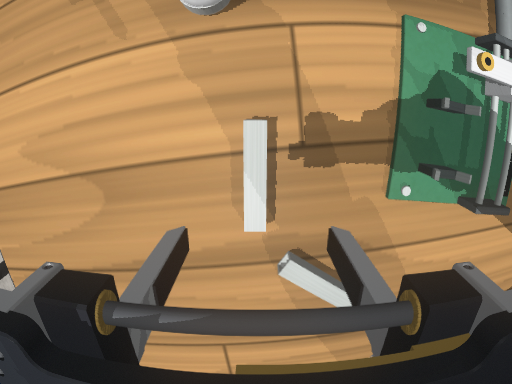

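The wrist view shows the tube at (255,174), between the fingers, with world centre ≈(483,277) and yaw −0.10. Now I'll descend and grip.

>>> apply_moves(targets=[1,0.0045,-0.007,0.09,0,1,0,0,0.09,0,1,0,0,0.09,0,1,0,0,0.09,0,1,0,0,0.08,0,1,0,0,0.03,0,1,0,0,0.02,0,1,0,0,0,0,1,0,0,0,0])

```text
t: 3.82
tcp_pos: [482.6, 278.3, 6.3]
tcp_rot: [0.999, -0.05, 0.001, -0.0]
contact_force: [-0.6, 0.3, 0.4]
opening: 0.999
grip_force: 0.0
```

>>> apply_moves(targets=[0.0,0,0,0,0,0,0,0,0,0,0,0,0,0,0,0,0,0,0,0,0,0,0,0,0,0,0,0,0,0,0,0,0,0,0,0,0,0,0,0])

```text
t: 4.48
tcp_pos: [481.6, 278.1, 4.9]
tcp_rot: [0.999, -0.05, -0.0, -0.0]
contact_force: [-0.4, 0.4, -0.4]
opening: 0.466
grip_force: 0.0
```

>>> apply_moves(targets=[0,0,0,0,0,0,0,0,0,0,0,0,0,0,0,0,0,0,0,0,0,0,0,0,0,0,0,0,-0.02,0,0,0,0,-0.08,0,0,0,0,-0.09,0,0,0,0,-0.09,0,0,0,0,-0.09,0])

```text
t: 5.32
tcp_pos: [481.0, 277.9, 154.9]
tcp_rot: [0.999, -0.05, -0.0, 0.0]
contact_force: [2.0, 0.2, -2.6]
opening: 0.294
grip_force: 30.0
```

```bash
python3 - <<'E'
from h import *
need((515,115,160),-0.158)
print(telemetry.get_state()['opening'],telemetry.get_state()['grip_force'])
E
```

```text
now 5.3167 [481.  277.9 154.9] yaw -0.0998 world d [  34.  -162.9    5.1]
shift before turn [ 0.1252  0.3968 -0.0127] after [ 0.148   0.3888 -0.0127] turn 0.0291
0.2940895320069858 29.99480813741684
```

>>> apply_moves(targets=[0,0,0,-0.01,0.029,0,0.033,0.086,0,0,0,0.033,0.086,0,0,0,0.033,0.086,0,0,0,0.033,0.086,0,0,0,0.016,0.045,0,0,0,0,0,0,0,0,0,0,0,0,0,0,0,0,0])

```text
t: 6.07
tcp_pos: [515.4, 115.8, 157.2]
tcp_rot: [0.997, -0.079, 0.0, -0.0]
contact_force: [0.4, 0.5, -2.3]
opening: 0.292
grip_force: 30.0
```

```bash
python3 - <<'E'
from h import *
s,I=snap('wrist','w2');need((515,115,160),-0.158)
print(telemetry.get_state()['joint_pos'].round(2))
cv2.imwrite('pics/w2b.png',cv2.resize(I,(800,600),interpolation=cv2.INTER_CUBIC))
E
```

```text
now 6.1167 [515.3 116.2 157.2] yaw -0.1569 world d [-0.3 -1.2  2.8]
shift before turn [-0.0003  0.0031 -0.0071] after [-0.0003  0.0031 -0.0071] turn 0.0006
[-0.04  0.26 -0.35  1.97  0.11  0.93 -2.17]
```

View pics/w2b.png

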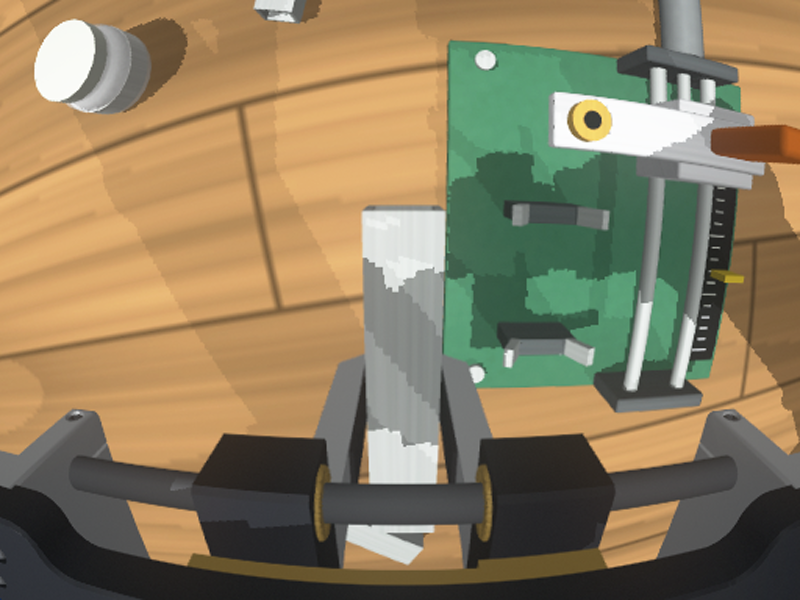

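The wrist view (×1.5625) shows the saddles at about (557,212) and (547,343). The bushing is at (591,120), the mark at (733,279), and the left plate corners at (449,41) and (444,386).

```bash
python3 - <<'E'
from h import *
s=telemetry.get_state();k=1.5625
m=np.array([534.5,-49.5]);th=-.158;R=np.array([[np.cos(th),-np.sin(th)],[np.sin(th),np.cos(th)]])
for n,p,z,e in(('TL',(449,41),12,(130,125)),('BL',(444,386),12,(-130,125)),('BR',(712,379),12,(-130,-125)),('bush',(591,120),100,(65,60)),
 ('farL',(508,203),68,(10,86)),('farR',(608,209),68,(10,34)),('nearL',(503,345),68,(-80,86)),('nearR',(592,347),68,(-80,34)),
 ('farfloorL',(527,204),50,(16,76)),('farfloorR',(579,207),50,(16,43)),('mark',(734,277),34,(0,-110))):
    W=wonz(s,np.array(p)/k,z)[:2];print(n,W.round(1),'jig',(R.T@(W-m)).round(1),'exp',e)
# tube in hand: left/right top edges at z (tube top = tcp+28-5)
for p in((363,210),(444,210)):
    W=wonz(s,np.array(p)/k,s['tcp_pos'][2]+23);print('tube far',W.round(1),(R.T@(W[:2]-s['tcp_pos'][:2])).round(1))
E
```

```text
TL [686.7  55.8] jig [133.7 127.9] exp (130, 125)
BL [434.6  95.6] jig [-121.5  127.5] exp (-130, 125)
BR [ 390.3 -152.2] jig [-126.2 -124.2] exp (-130, -125)
bush [ 6.143e+02 -5.000e-01] jig [71.1 61. ] exp (65, 60)
farL [572.   44.2] jig [22.3 98.4] exp (10, 86)
farR [561.4 -19.4] jig [21.8 33.9] exp (10, 34)
nearL [484.7  56.4] jig [-65.8  96.7] exp (-80, 86)
nearR [472.7  -3.8] jig [-68.2  35.4] exp (-80, 34)
farfloorL [568.2  28.1] jig [21. 82.] exp (16, 76)
farfloorR [562.3  -6.8] jig [20.8 46.6] exp (16, 43)
mark [ 492.3 -151.2] jig [ -25.6 -107.1] exp (0, -110)
tube far [587.6 117.4 180.2] [71.2 12.5]
tube far [583.4  90.6 180.2] [ 71.2 -14.6]
```

>>> apply_moves(targets=[0,0,0.1,0,0,0,0,0,0,0,0,0,0,0,0,0,0,0,0,0])

```text
t: 6.45
tcp_pos: [509.2, 76.7, 157.0]
tcp_rot: [0.997, -0.078, 0.0, -0.0]
contact_force: [-0.0, 1.0, -2.7]
opening: 0.297
grip_force: 30.0
```

```bash
python3 - <<'E'
from h import *
s,I=snap('wrist','w3')
print(s['tcp_pos'],s['tcp_rot'])
np.save('s3.npy',np.r_[s['tcp_pos'],s['tcp_rot']])
cv2.imwrite('pics/w3b.png',cv2.resize(I[90:265,250:450],None,fx=4,fy=3.4,interpolation=cv2.INTER_CUBIC))
E
```

```text
[509.21911102  76.72021021 157.04735374] [ 9.96916303e-01 -7.84717751e-02  7.55899414e-05 -2.42349988e-04]
```

View pics/w3b.png

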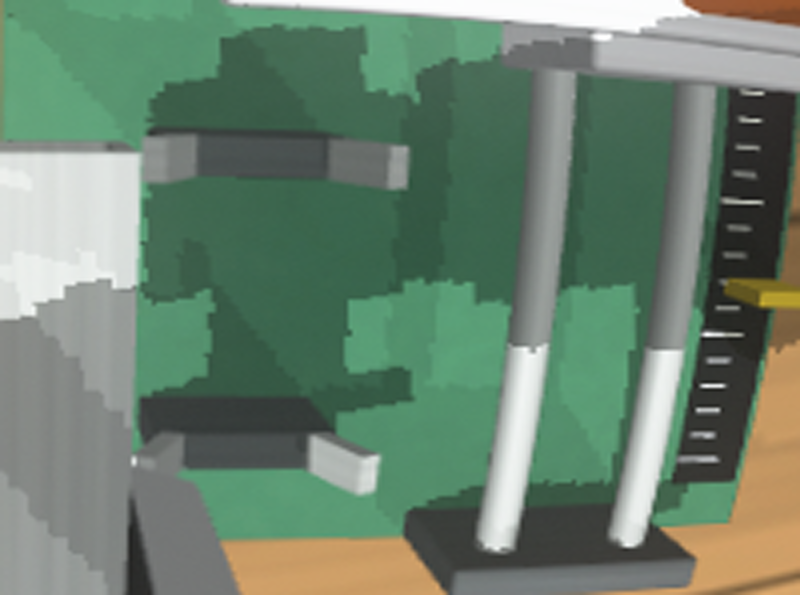

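The crop shows the saddles clearly. The far saddle's floor spans (198–329, 134–180) and the near one's spans (184–309, 433–467). The mark is at about (760,293).

```bash
python3 - <<'E'
from h import *
v=np.load('s3.npy');s=dict(tcp_pos=v[:3],tcp_rot=v[3:])
f=lambda p,z:wonz(s,(250+p[0]/4-.4,90+p[1]/3.4-.35),z)[:2]
th=-.158;R=np.array([[np.cos(th),-np.sin(th)],[np.sin(th),np.cos(th)]])
far=np.mean([f(p,50) for p in((198,177),(329,180),(197,134),(328,137))],0)
near=np.mean([f(p,50) for p in((184,467),(309,468),(187,433),(308,434))],0)
print('floor width',np.linalg.norm(f((198,177),50)-f((329,180),50)),'far',far,'near',near,'sep',np.linalg.norm(far-near),'yaw',np.arctan2(*(far-near)[::-1]))
seat=(far+near)/2;print('seat',seat,'jig',seat-R@[-35,60])
H,S,V=cv2.split(cv2.cvtColor(cv2.imread('pics/w3.png'),cv2.COLOR_BGR2HSV))
for a,c,m in blobs((H>22)&(H<34)&(S>170)&(V>100),10): 
  W=wonz(s,c,34)[:2];print(a,c,W,'rel seat jig',R.T@(W-seat))
need((*seat,120),-.158)
E
```

```text
floor width 32.71505350719199 far [559.68448493  11.02583714] near [471.39846325  24.94822601] sep 89.37703583623629 yaw -0.15640837058675613
seat [515.54147409  17.98703157] jig [540.66490609 -46.77262535]
99 [444.37373737 176.05050505] [ 493.29924766 -148.18050552] rel seat jig [   4.18019499 -167.59741343]
now 6.5 [509.3  77.  157. ] yaw -0.1566 world d [  6.3 -59.  -37. ]
shift before turn [0.0384 0.1432 0.0926] after [0.0386 0.1432 0.0926] turn 0.0007
```

>>> apply_moves(targets=[0,0.018,0.07,0,0,0,0.0175,0.071,0,0,0,0,0,0.07,0,0,0,0,0.07,0,0,0,0,0.05,0,0,0,0,0.02,0,0,0,0,0,0,0,0,0,0,0,0,0,0,0,0])

```text
t: 7.25
tcp_pos: [515.3, 18.3, 74.1]
tcp_rot: [0.997, -0.079, 0.001, -0.0]
contact_force: [-0.6, 0.4, -3.0]
opening: 0.294
grip_force: 30.0
```

```bash
python3 - <<'E'
from h import *
need((514.3,18.7,55),-.157)
E
```

```text
now 7.25 [515.3  18.3  74.1] yaw -0.1575 world d [ -1.    0.4 -19.1]
shift before turn [-0.0026 -0.0006  0.0476] after [-0.0026 -0.0006  0.0476] turn -0.0002
```

>>> apply_moves(targets=[0,-0.0015,0,0.02,0,0,0,0,0.01,0,0,0,0,0.01,0,0,0,0,0.005,0,0,0,0,0,0,0,0,0,0,0])

```text
t: 7.75
tcp_pos: [513.9, 17.7, 54.8]
tcp_rot: [0.997, -0.079, -0.0, -0.0]
contact_force: [-0.9, -0.1, -2.1]
opening: 0.295
grip_force: 30.0
```

>>> apply_moves(targets=[0,0,0,0.003,0,0,0,0,0,0,0,0,0,0,0])

```text
t: 8.0
tcp_pos: [514.0, 17.7, 54.6]
tcp_rot: [0.997, -0.079, 0.0, 0.0]
contact_force: [-7.7, -0.0, 21.4]
opening: 0.295
grip_force: 30.0
```

Contact is made, so I'll release the tube and rise.

>>> apply_moves(targets=[0.7,0,0,-0.001,0,0.7,0,0,0,0,0.7,0,0,0,0,0.7,0,0,0,0,0.7,0,0,0,0,0.7,0,0,0,0])

```text
t: 8.5
tcp_pos: [513.8, 17.7, 54.0]
tcp_rot: [0.997, -0.079, -0.0, -0.0]
contact_force: [-0.0, -0.1, -0.4]
opening: 0.679
grip_force: 0.0
```

>>> apply_moves(targets=[0.7,0,0,-0.03,0,0.7,0,0,-0.07,0,0.7,0,0,-0.09,0,0.7,0,0,-0.09,0,0.7,0,0,-0.09,0,0.7,0,0,0,0,0.7,0,0,0,0,0.7,0,0,0,0])

```text
t: 9.17
tcp_pos: [513.6, 17.6, 201.8]
tcp_rot: [0.997, -0.079, -0.0, 0.0]
contact_force: [-0.0, 0.7, -0.4]
opening: 0.702
grip_force: 0.0
```

```bash
python3 - <<'E'
from h import *
s,I=snap('wrist','w4');print(s['joint_pos'].round(2),s['tcp_pos'],yaw(s['tcp_rot']),s['opening'])
np.save('s4.npy',np.r_[s['tcp_pos'],s['tcp_rot']])
cv2.imwrite('pics/w4b.png',cv2.resize(I,(800,600),interpolation=cv2.INTER_CUBIC))
E
```

```text
[ 0.11  0.18 -0.31  1.95  0.06  1.02 -1.95] [513.59350223  17.61906113 201.80373165] -0.15840731922144086 0.7017537176586468
```

View pics/w4b.png

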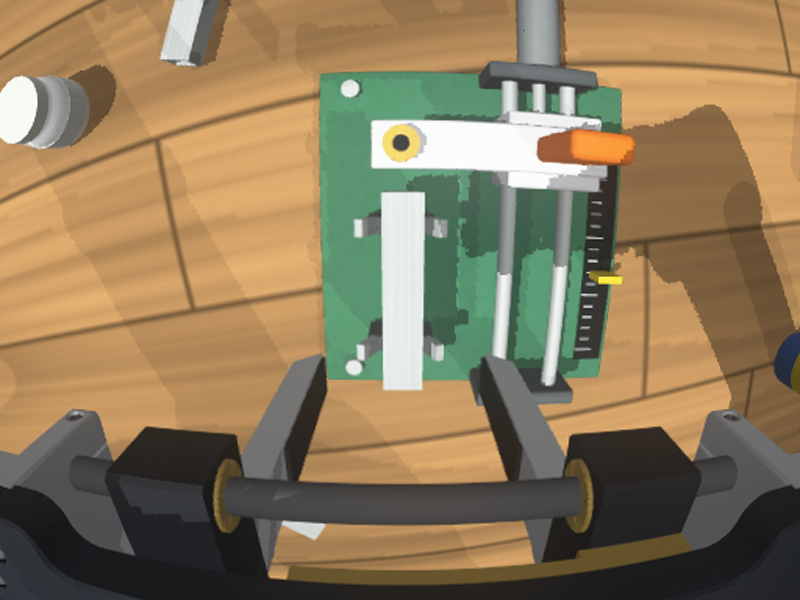

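The tube is seated in both notches, at (403,290) in the view. Now I'll check its centring and measure the handle and mark.

```bash
python3 - <<'E'
from h import *
v=np.load('s4.npy');s=dict(tcp_pos=v[:3],tcp_rot=v[3:]);k=1.5625
th=-.157;R=np.array([[np.cos(th),-np.sin(th)],[np.sin(th),np.cos(th)]]);seat=np.array([515.5,18])
g=lambda p,z:(R.T@(wonz(s,p,z)[:2]-seat)).round(1)
print('tube corners',[g(np.array(p)/k,78).tolist() for p in((382,193),(424,193),(383,390),(422,390))])
print('bush',g(np.array((401,142.5))/k,100))
H,S,V=cv2.split(cv2.cvtColor(cv2.imread('pics/w4.png'),cv2.COLOR_BGR2HSV))
for a,c,m in blobs((H>23)&(H<34)&(S>170)&(V>100),10): print('yel',a,c*k,g(c,34))
for vth in(150,200,225,240):
  for a,c,m in blobs((H>5)&(H<17)&(S>190)&(V>vth)&(np.indices(H.shape)[1]>330)&(np.indices(H.shape)[0]<120),30):
    ys,xs=np.nonzero(m);print('org',vth,a,c*k,(xs.min()*k,xs.max()*k,ys.min()*k,ys.max()*k),g(c,165))
for a,c,m in blobs(((H<4)|(H>176))&(S>150)&(V>80),4): print('red',a,c*k,g(c,34))
need((*(seat+R@[100,-100]),200),-.157-np.pi/2)
need((*(seat+R@[100,-100]),121),-.157+np.pi/2+1e-3)
E
```

```text
tube corners [[68.7, 11.6], [68.7, -15.5], [-70.9, 12.7], [-70.9, -15.6]]
bush [100.1  -0.8]
yel 125 [605.1 277.5] [   3.7 -167. ]
yel 10 [797.65625 359.0625 ] [ -81.7 -435.9]
org 150 548 [609.03569799 146.86074361] (np.float64(573.4375), np.float64(632.8125), np.float64(129.6875), np.float64(162.5)) [  98.9 -102.1]
org 200 487 [607.00077002 145.79697125] (np.float64(573.4375), np.float64(632.8125), np.float64(129.6875), np.float64(160.9375)) [  99.3 -101. ]
org 225 449 [606.93207127 145.82405345] (np.float64(573.4375), np.float64(632.8125), np.float64(131.25), np.float64(160.9375)) [  99.3 -101. ]
org 240 380 [607.52467105 146.85444079] (np.float64(579.6875), np.float64(631.25), np.float64(132.8125), np.float64(159.375)) [  98.8 -101.3]
now 9.2167 [513.3  17.6 201.2] yaw -0.1582 world d [  85.4 -114.    -1.2]
shift before turn [0.2557 0.2478 0.003 ] after [ 0.2481 -0.2554  0.003 ] turn 0.7848
now 9.2167 [513.3  17.6 201.2] yaw -0.1582 world d [  85.4 -114.   -80.2]
shift before turn [0.2557 0.2478 0.2005] after [ 0.2484 -0.2551  0.2005] turn 0.7843
```

>>> apply_moves(targets=[0.7,0.0423,0.0417,0,0,0.7,0.0423,0.0417,0,0,0.7,0.0423,0.0417,0,0,0.7,0.0423,0.0417,0,0,0.7,0.0423,0.0417,0,0,0.7,0.0423,0.0417,0,0,0.7,0,0,0,-0.06,0.7,0,0,0,-0.06,0.7,0,0,0,-0.06,0.7,0,0,0,-0.06])

```text
t: 10.05
tcp_pos: [597.6, -97.0, 200.2]
tcp_rot: [0.987, 0.163, -0.001, -0.001]
contact_force: [0.1, -0.8, -0.2]
opening: 0.699
grip_force: 0.0
```

>>> apply_moves(targets=[0.7,0,0,0,-0.06,0.7,0,0,0,-0.06,0.7,0,0,0,-0.06,0.7,0,0,0,-0.06,0.7,0,0,0,-0.06,0.7,0,0,0,-0.06,0.7,0,0,0,-0.06,0.7,0,0,0,-0.06,0.7,0,0,0,-0.06,0.7,0,0,0,0])

```text
t: 10.88
tcp_pos: [597.6, -97.0, 200.4]
tcp_rot: [0.762, 0.647, -0.001, -0.001]
contact_force: [0.1, -0.8, -0.4]
opening: 0.703
grip_force: 0.0
```

>>> apply_moves(targets=[0.7,0,0,0,-0.005,0.7,0,0,0,0,0.7,0,0,0,0,0.7,0,0,0,0])

```text
t: 11.22
tcp_pos: [598.3, -97.0, 201.9]
tcp_rot: [0.762, 0.648, -0.0, -0.0]
contact_force: [-0.2, 0.2, 0.1]
opening: 0.702
grip_force: 0.0
```

```bash
python3 - <<'E'
from h import *
th=-.157;R=np.array([[np.cos(th),-np.sin(th)],[np.sin(th),np.cos(th)]]);seat=np.array([515.5,18])
need((*(seat+R@[99.3,-101]),121),-.157+np.pi/2)
s,I=snap('wrist','w5')
g=lambda p,z:(R.T@(wonz(s,p,z)[:2]-seat)).round(1)
H,S,V=cv2.split(cv2.cvtColor(I,cv2.COLOR_BGR2HSV))
for nm,m,z in(('yel',(H>23)&(H<34)&(S>170)&(V>100),34),('org',(H>5)&(H<17)&(S>190)&(V>225),165),('red',((H<4)|(H>176))&(S>150)&(V>80),34)):
  for a,c,mm in blobs(m,15): print(nm,a,c.round(1),g(c,z))
print(s['joint_pos'].round(2))
E
```

```text
now 11.2167 [598.3 -97.  201.9] yaw 1.4098 world d [ -0.5  -0.3 -80.9]
shift before turn [-0.0009 -0.0011  0.2022] after [-0.0009 -0.0011  0.2022] turn -0.002
yel 71 [182.3 229.9] [   2.7 -166.1]
org 197 [256.8 229.8] [  99.6 -109.7]
[ 0.45  0.36 -0.5   1.74  0.19  1.09 -0.27]
```

View pics/w5.png

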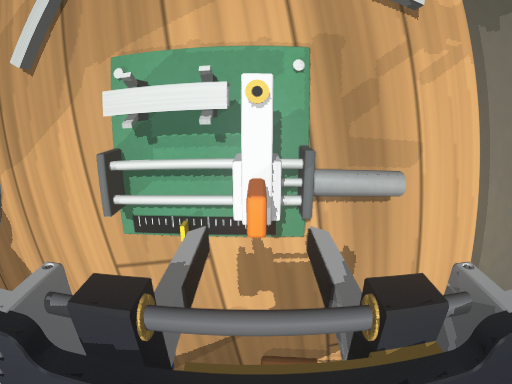

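The handle at (257,215) lies midway between the fingers and the mark is at (183,230), so I'll descend and grip.

>>> apply_moves(targets=[0.7,0,0,0.08,0,0.7,0,0,0.08,0,0.7,0,0,0.04,0,0.7,0,0,0,0,0.7,0,0,0,0,0,0,0,0,0,0,0,0,0,0,0,0,0,0,0,0,0,0,0,0,0,0,0,0,0])

```text
t: 12.1
tcp_pos: [598.6, -97.2, 122.7]
tcp_rot: [0.761, 0.649, 0.0, 0.0]
contact_force: [0.3, 0.7, -0.9]
opening: 0.383
grip_force: 0.0
```

>>> apply_moves(targets=[0,0,0,0,0,0,0,0,0,0,0,0,0,0,0,0,0,0,0,0,0,0,0,0,0,0,0,0,0,0])

```text
t: 12.6
tcp_pos: [597.2, -97.0, 122.1]
tcp_rot: [0.761, 0.649, -0.001, -0.001]
contact_force: [-8.6, 1.2, 7.2]
opening: 0.167
grip_force: 30.0
```

```bash
python3 - <<'E'
from h import *
th=-.157;R=np.array([[np.cos(th),-np.sin(th)],[np.sin(th),np.cos(th)]]);seat=np.array([515.5,18])
s=telemetry.get_state();print(s['opening'],s['grip_force'],s['contact_force'],s['tcp_pos'],R.T@(s['tcp_pos'][:2]-seat),yaw(s['tcp_rot']))
E
```

```text
0.16669786683916132 29.99713808298111 [-8.63307528  1.16761577  7.2460218 ] [597.23742632 -96.95890421 122.05403941] [  98.70661378 -100.76487937] 1.4116403990801802
```

>>> apply_moves(targets=[0,0,-0.015,0,0,0,0,-0.03,0,0,0,0,-0.04,0,0,0,0,-0.04,0,0,0,0,-0.04,0,0,0,0,-0.03,0,0,0,0,-0.02,0,0,0,0,0,0,0,0,0,0,0,0,0,0,0,0,0])

```text
t: 13.43
tcp_pos: [513.9, -83.2, 122.1]
tcp_rot: [0.761, 0.649, 0.001, 0.0]
contact_force: [7.3, 1.8, -8.2]
opening: 0.168
grip_force: 30.0
```

```bash
python3 - <<'E'
from h import *
th=-.157;R=np.array([[np.cos(th),-np.sin(th)],[np.sin(th),np.cos(th)]]);seat=np.array([515.5,18])
s=telemetry.get_state();print(s['opening'],s['grip_force'],s['contact_force'],s['tcp_pos'],R.T@(s['tcp_pos'][:2]-seat),yaw(s['tcp_rot']))
_,A=snap('scene','sc2');_,B=snap('top','tp2')
C=np.hstack([cv2.resize(A[170:260,190:265],None,fx=5.3,fy=5.3,interpolation=cv2.INTER_CUBIC),cv2.resize(B[160:250,205:300],None,fx=4.2,fy=5.3,interpolation=cv2.INTER_CUBIC)[:477]])
cv2.imwrite('pics/c2.png',C);print(C.shape)
E
```

```text
0.16777867168403893 30.002451539039612 [ 7.30281881  1.79230462 -8.16022219] [513.92937164 -83.18808578 122.06761837] [  14.27003447 -100.18912962] 1.4118081475699522
(477, 797, 3)
```

View pics/c2.png

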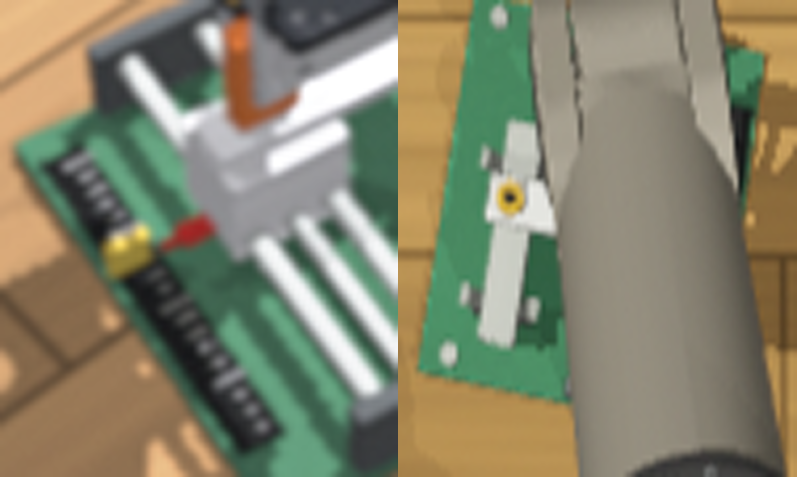

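The scene crop shows the red pointer tip at (162,247), just short of the yellow mark's top at about (130,238). I'll measure the remaining gap.

```bash
python3 - <<'E'
from h import *
th=-.157;R=np.array([[np.cos(th),-np.sin(th)],[np.sin(th),np.cos(th)]]);seat=np.array([515.5,18])
g=lambda p,z:(R.T@(onz('scene',p,z)[:2]-seat)).round(1)
I=cv2.imread('pics/sc2.png');H,S,V=cv2.split(cv2.cvtColor(I,cv2.COLOR_BGR2HSV))
for a,c,m in blobs(((H<5)|(H>175))&(S>140)&(V>90)&(np.indices(H.shape)[1]<260),5): print('red',a,c.round(1),g(c,34))
mask=(H>21)&(H<34)&(S>140)&(np.indices(H.shape)[1]>200)&(np.indices(H.shape)[1]<225)&(np.indices(H.shape)[0]<230)&(np.indices(H.shape)[0]>205)
for x0,y0 in np.argwhere(mask)[:,::-1]: print((x0,y0),V[y0,x0],g((x0,y0),34),end=' ')
print(); print('tip',g((220.6,216.6),34))
# rest check: pointer/mark in the first picture
I=cv2.imread('pics/scene0.png');H,S,V=cv2.split(cv2.cvtColor(I,cv2.COLOR_BGR2HSV))
for a,c,m in blobs(((H<5)|(H>175))&(S>140)&(V>90)&(np.indices(H.shape)[1]<260),5): print('red0',a,c.round(1),g(c,34))
E
```

```text
red 26 [225.7 213.3] [  14.4 -142.3]
(np.int64(216), np.int64(214)) 238 [   3.  -164.1] (np.int64(214), np.int64(215)) 188 [   3. -170.] (np.int64(215), np.int64(215)) 180 [   4.3 -167.9] (np.int64(216), np.int64(215)) 189 [   5.7 -165.7] (np.int64(209), np.int64(216)) 101 [  -1.2 -182.3] (np.int64(210), np.int64(216)) 159 [   0.2 -180.2] (np.int64(211), np.int64(216)) 210 [   1.6 -178. ] (np.int64(212), np.int64(216)) 239 [   2.9 -175.8] (np.int64(213), np.int64(216)) 221 [   4.3 -173.7] (np.int64(214), np.int64(216)) 177 [   5.7 -171.5] (np.int64(215), np.int64(216)) 156 [   7.  -169.4] (np.int64(216), np.int64(216)) 151 [   8.4 -167.2] (np.int64(217), np.int64(216)) 137 [   9.8 -165.1] (np.int64(210), np.int64(217)) 156 [   2.9 -181.7] (np.int64(211), np.int64(217)) 180 [   4.3 -179.5] (np.int64(212), np.int64(217)) 189 [   5.6 -177.4] (np.int64(213), np.int64(217)) 176 [   7.  -175.2] (np.int64(214), np.int64(217)) 157 [   8.4 -173.1] (np.int64(215), np.int64(217)) 148 [   9.7 -170.9] (np.int64(216), np.int64(217)) 147 [  11.1 -168.8] (np.int64(217), np.int64(217)) 135 [  12.5 -1
[... 585 characters left out ...]
nt64(219)) 144 [  13.7 -176.1] (np.int64(215), np.int64(219)) 136 [  15.1 -174. ] (np.int64(216), np.int64(219)) 125 [  16.5 -171.8] (np.int64(217), np.int64(219)) 102 [  17.8 -169.7] (np.int64(211), np.int64(220)) 144 [  12.3 -184. ] (np.int64(212), np.int64(220)) 145 [  13.7 -181.9] (np.int64(213), np.int64(220)) 137 [  15.1 -179.8] (np.int64(214), np.int64(220)) 124 [  16.4 -177.6] (np.int64(215), np.int64(220)) 106 [  17.8 -175.5] (np.int64(211), np.int64(221)) 130 [  15.  -185.6] (np.int64(212), np.int64(221)) 125 [  16.4 -183.4] (np.int64(213), np.int64(221)) 105 [  17.7 -181.3] (np.int64(214), np.int64(221)) 83 [  19.1 -179.1] 
tip [  16.3 -158.3]
red0 30 [242.6 237. ] [  98.6 -143.1]
```

>>> apply_moves(targets=[0,0,-0.015,0,0,0,0,-0.01,0,0,0,0,-0.0035,0,0,0,0,0,0,0,0,0,0,0,0,0,0,0,0,0])

```text
t: 14.03
tcp_pos: [502.9, -81.4, 122.1]
tcp_rot: [0.761, 0.649, 0.001, 0.0]
contact_force: [9.5, 1.3, -8.7]
opening: 0.168
grip_force: 30.0
```

```bash
python3 - <<'E'
from h import *
th=-.157;R=np.array([[np.cos(th),-np.sin(th)],[np.sin(th),np.cos(th)]]);seat=np.array([515.5,18])
g=lambda p,z:(R.T@(onz('scene',p,z)[:2]-seat)).round(1)
s,I=snap('scene','sc3');print(s['grip_force'],s['contact_force'],R.T@(s['tcp_pos'][:2]-seat))
H,S,V=cv2.split(cv2.cvtColor(I,cv2.COLOR_BGR2HSV))
for a,c,m in blobs(((H<5)|(H>175))&(S>140)&(V>90)&(np.indices(H.shape)[1]<260),5): print('red',a,c.round(1),g(c,34))
cv2.imwrite('pics/c3.png',cv2.resize(I[170:260,180:300],None,fx=6.6,fy=6.6,interpolation=cv2.INTER_CUBIC))
E
```

```text
30.004492700099945 [ 9.52839071  1.32278353 -8.68873017] [   3.09783958 -100.15359079]
red 25 [223.6 210.3] [   3.3 -141.9]
```

View pics/c3.png

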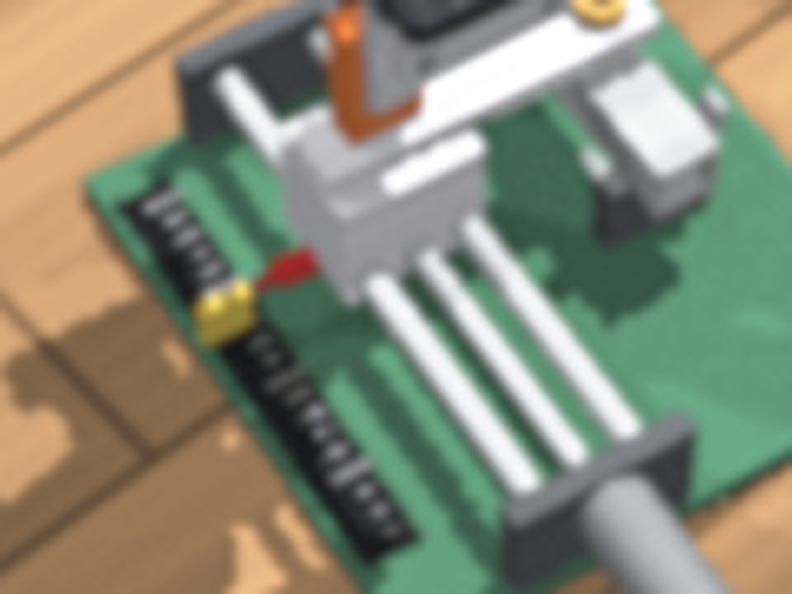

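The pointer tip at (255,285) now lines up with the mark's top at (225,298). The pointer measures x ≈ 3.3 mm and the mark ≈ 3.4 mm, and the tube is still seated. I'm handing it in.

```bash
python3 -c "
from station import robot
print(robot.hand_in())"
```

```text
the job is handed in; nothing more can be done
None
```

The job is handed in, but hand-in gave no verdict: the tube is released in both notches, about 1 mm off centre lengthwise, and the gripper is still holding the handle with the pointer measured within about 1 mm of the yellow mark.

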